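# Measure out one wooden disc with a level scoop

## Robot

A 6-joint arm with a two-finger parallel gripper is mounted at the origin on the work surface. World frame = base frame: x ahead of the robot, y to its left, z up, the work surface at z = 0. Lengths are in m, angles in rad, forces in N, time in s.
With the tool pointing down it reaches from about 0.25 to 0.725 m from the base axis. Payload 4 kg.
Tool frame: the origin (TCP) lies on the centre line of the jaws, within the pads' length; the fingertips stand 22 mm ahead of it and the grasp point (between the pads) lies 3 mm ahead of it; z points along the fingers, y is the line along which they close (so a half turn about z gives the same grasp; the last joint's range is limited). The gripper opens to 85 mm and grips with 20 to 120 N. Pads are 22 mm wide; open, the fingers measure 114 mm over their backs; the gripper's body (76 mm by 85 mm) begins 54 mm behind the grasp point. The pads swing forward as they close: fully open they stand 13 mm farther back than shut.
Start: joints at [1.278, 0.241, 0.005, 1.335, 0, 1.571], TCP at [0.144, 0.479, 0.253] pointing down, gripper open.
Joint ranges: [-2.72, 2.72], [-1.05, 1.87], [-1.09, 1.28], [-1.99, 2.15], [-1.42, 1.44], [-3.14, 3.14]. Speed limits (rad/s): [2.79, 2.79, 3.14, 3.14, 3.14, 3.14].

## Interface

Orientations are given as a unit quaternion [x, y, z, w].
In Python, from workcell import bot gives the robot as it stands.
- The arm moves only by the shell command python3 -m inch 'ROWS'. ROWS is JSON, one flat list of numbers, 7 for each row, row after row: the shift along the world's x, y, z in mm, then the turn, a rotation vector about the world's x, y, z in rad, then the opening in per cent of the stroke, from 0 (shut) to 100 (fully open). A call has 1 to 8 rows; each row is the pose to reach, as a shift and turn from the pose commanded when the call began; what a row does not reach only later rows make up. A row lasts 1/12 s, in which the tool goes at most 41.7 mm and 7.16 degrees, less where a joint would pass 70% of its speed; a pose out of reach is approached as far as the arm can. A call with a gripper value outside its range is refused whole. The fingers move at their own pace and stop on an object; the grip force is fixed at half the most. Time passes only in rows, so rows that repeat a pose let the fingers close. It gives the time, the measured TCP pose, the force, the opening and the grip force at its end, in the units of the state.
- bot.get_obs(): the state, without advancing time (a new reading comes with each control period).
- bot.camera(name): name is "scene" or "top"; returns the picture (480x640x3 uint8, blue, green, red); there is no depth.
- bot.camera_info(name): a dict with "intrinsics" (3x3 intrinsics, pixels), "camera_from_world" (4x4, takes a point from world to camera coordinates). Camera axes: x right, y down, z forward; pixel columns grow to the right and rows downward; lengths in m; the calibration is good to about 2 mm. A picture is of the moment at which its call begins. camera_info takes no time and is no camera call.
- bot.job_done(): hands the job in; it is judged then, once.
Trained networks look in the newest picture that a camera, given by its name, has taken for a name from the list of things; names that differ only in an ending like _2 or _b are one class to them, and where a whole thing is asked for, a point or a joint stands for the part that bears it (a point fixed in the world has none). Each returns a list of dicts, best first, with "confidence" (0 to 1); they miss things now and then, are a little off and sometimes report something else, mostly with a low value. They report only what shows in the picture. A call takes as long as a camera call. They do not tell look-alikes from the thing itself.
- bot.silhouettes(camera, target): "mask" (480x640 bool, what is visible of it) and "uv" ([column, row] in pixels, amid what is visible of it).
- bot.spot_point(camera, target): "uv" ([column, row] in pixels: a listed point, or the origin of a listed thing).
The state is a dict: "clock": time; "joint_pos": joint angles; "joint_vel": joint speeds; "tau": joint torques, N m; "eef_pos": TCP position; "tool_rot": TCP orientation; "ft_force": force on the tool from outside, world axes, zero at the start; "ft_torque": the same for the moment, N m; "grip_width": finger opening in m; "grasp_force": force on a finger pad.
Only numpy, scipy, OpenCV 4.12 (cv2) and the standard library are available. Lean on these libraries where they do the work, as an engineer would, in place of code of your own. Each camera call takes 0.05 s, during which the arm holds its last target. There are 200 camera calls.

## Task

Measure out one wooden disc: slide the low scoop with the slotted floor under the two stacked discs, around their post, and lift both off together. Draw the heaped scoop sideways along the plywood board under the strike bar, from the robot's left to its right, so that the bar scrapes off the upper disc and leaves the scoop level with only the lower one in it. Leave the scoop standing upright on the board, wholly past the bar with its disc inside, and let go.

Things in the scene. Friction and masses are not known exactly. Their poses are not given: they have to be found in the camera images.
- scoop_grip (a point): Slotted steel scoop (200 g; the other has no slot, 40 mm walls). Point: on its upright wooden grip, 18 mm square, 80 mm above the underside, 20 below the top. x to the mouth, z up. Pocket centre 78 mm ahead; pocket 92 mm square (98 outside), 4 mm floor, walls to 21 mm, front lip to 9 mm above the underside. Floor slot 40 mm wide, from the mouth to 25 mm behind the pocket centre.
- disc_low_center (a point): Centre of the lower of two equal wooden discs, 72 mm across, 18 mm thick, 50 g, lying flat. It rests, centred within 3 mm, on a fixed wooden post 20 mm thick and 55 mm high (foot 90 mm wide, 8 mm high); the scoop may come under it from any side, level, post in its slot, lip below 55 mm, floor well above the foot.
- disc_top_center (a point): Centre of the upper disc, lying flat on the lower one, centred within 3 mm. In the scoop the lower disc just fills the depth: its top is 22 mm, the upper disc's top 40 mm above the scoop's underside.
- board: Fixed plywood strike board, top 4 mm up. Origin on the table under the bar; x away from robot, y left. Board x +-105, y -180 to 150 mm. Bar at y = 0 along x, 12 mm wide, from x = -45 (free end) to 80, underside 31, top 49 mm above the table; post x 78 to 98. Scoop passes with its mouth to +x, pocket on x = 0, grip outside the free end, sliding or up to 5 mm above the board, from y 120 to about -95.
There are look-alikes about, which are no part of the job. Leave any turquoise look-alike of the part that bears scoop_grip alone. What is shaped like the part that bears disc_low_center but turquoise is not meant.

How it is judged:
On the way, in this order (a step that is already met when the one before it is completed fails the run):
1. both discs lifted clear of the post, stacked in the scoop (x of disc_low_center in the frame of scoop_grip between 0.053 and 0.103 m and y of disc_low_center in the frame of scoop_grip between -0.025 and 0.025 m and z of disc_low_center in the frame of scoop_grip between -0.074 and -0.06 m and x of disc_top_center in the frame of scoop_grip between 0.053 and 0.103 m and y of disc_top_center in the frame of scoop_grip between -0.025 and 0.025 m and z of disc_top_center in the frame of scoop_grip between -0.056 and -0.042 m and height (world z) of disc_low_center above 0.074 m), for 0.1 s.
2. the bar holds the upper disc back while the scoop with the lower disc passes under it (x of disc_low_center in the frame of scoop_grip between 0.053 and 0.103 m and y of disc_low_center in the frame of scoop_grip between -0.025 and 0.025 m and z of disc_low_center in the frame of scoop_grip between -0.074 and -0.06 m and y of disc_low_center in the frame of board between -0.06 and 0.03 m and y of disc_top_center in the frame of board between 0.025 and 0.07 m and z of disc_top_center in the frame of board between 0.027 and 0.06 m and y of disc_top_center in the frame of scoop_grip above 0.006 m and contact force between disc_top and board above 0.03 N), for 0.02 s.
At the end, for the whole second after the job is handed in: The scoop stands upright (within 0.15 rad), at rest on the board, past the bar (grip and lower disc 50 to 170 mm beyond it), the lower disc flat in its pocket (within 25 mm of its centre); the upper disc is off the scoop and low (75 mm or more from the other, centre below 45 mm) (x of disc_low_center in the frame of scoop_grip between 0.053 and 0.103 m and y of disc_low_center in the frame of scoop_grip between -0.025 and 0.025 m and z of disc_low_center in the frame of scoop_grip between -0.074 and -0.06 m and angle between scoop_grip's own z axis and vertical below 0.15 rad and x of scoop_grip in the frame of board between -0.14 and -0.02 m and y of scoop_grip in the frame of board between -0.17 and -0.05 m and y of disc_low_center in the frame of board between -0.17 and -0.05 m and z of scoop_grip in the frame of board between 0.078 and 0.09 m and horizontal distance between disc_top_center and disc_low_center above 0.075 m and height (world z) of disc_top_center below 0.045 m and linear speed of each of scoop, disc_low below 0.02 m/s); the robot touches nothing.
It also fails if it takes over 58 s, if anything falls off the work surface, if the arm or the gripper's body presses on something with over 40 N, if the wrist force passes 120 N, or if a joint passes its speed limit or range.

## Working session

There is one attempt and no reset: what is moved stays moved. The work goes in short steps, Python scripts to look and compute and a shell command to move; the robot and the scene stay as the last step left them, time stands still between calls to the robot, and variables do not carry over. Pictures are saved under pics/ and viewed, at most 11 in all, crops included, and the job is handed in when it is done.

```bash
mkdir -p pics; ls; cat > h.py <<'E'
import numpy as np,cv2
from workcell import bot
def look(c,f=None):
    im=bot.camera(c)
    if f: cv2.imwrite('pics/'+f,im)
    return im
def ray(c,uv):
    i=bot.camera_info(c);K=np.array(i['intrinsics']);T=np.array(i['camera_from_world'])
    R=T[:3,:3];o=-R.T@T[:3,3];d=R.T@np.linalg.solve(K,[uv[0],uv[1],1]);return o,d
def at_z(c,uv,z):
    o,d=ray(c,uv);return o+d*(z-o[2])/d[2]
def proj(c,p):
    i=bot.camera_info(c);K=np.array(i['intrinsics']);T=np.array(i['camera_from_world'])
    q=K@(T@np.append(p,1))[:3];return q[:2]/q[2]
def tri(uv1,uv2):
    A=[];b=[]
    for c,uv in(('scene',uv1),('top',uv2)):
        o,d=ray(c,uv);d=d/np.linalg.norm(d);P=np.eye(3)-np.outer(d,d);A.append(P);b.append(P@o)
    return np.linalg.lstsq(np.vstack(A),np.hstack(b),rcond=None)[0]
E
python3 - <<'E'
from h import *
np.set_printoptions(precision=3,suppress=True)
for c in('scene','top'):
    look(c,c+'0.png');o,d=ray(c,(320,240));print(c,o,d)
    for t in('scoop_grip','disc_low_center','disc_top_center','board'):
        for r in bot.spot_point(c,t): print(c,t,np.round(r['uv'],1),round(r['confidence'],2))
print(bot.get_obs())
E
```

```text
pics
scene [0.849 0.714 0.712] [-0.329 -0.68  -0.656]
scene scoop_grip [327.5 217.7] 0.88
scene scoop_grip [386.2 190.2] 0.83
scene disc_low_center [303.6 336.4] 0.79
scene disc_low_center [354.1 427.2] 0.56
scene disc_top_center [308.4 332.9] 0.72
scene board [233.5 195.5] 0.95
top [0.44  0.054 0.908] [ 0.047  0.032 -0.999]
top scoop_grip [371.3 233. ] 0.79
top scoop_grip [374.3 318.6] 0.69
top disc_low_center [157.9 156. ] 0.65
top disc_top_center [222.9 145.2] 0.8
top board [500.9 174.4] 0.73
{'clock': 0.5, 'joint_pos': array([1.278, 0.241, 0.005, 1.335, 0.   , 1.571]), 'joint_vel': array([ 0.001, -0.   ,  0.002,  0.002,  0.   , -0.   ]), 'tau': array([  0.   , -37.186,  25.246,   0.003,   0.   ,  -0.   ]), 'eef_pos': array([0.144, 0.479, 0.253]), 'tool_rot': array([ 0.146,  0.989, -0.   , -0.   ]), 'ft_force': array([-0.124,  0.068,  0.151]), 'ft_torque': array([ 0.024, -0.056, -0.034]), 'grasp_force': 0.0, 'grip_width': 0.08529909219327439}
```

View pics/scene0.png

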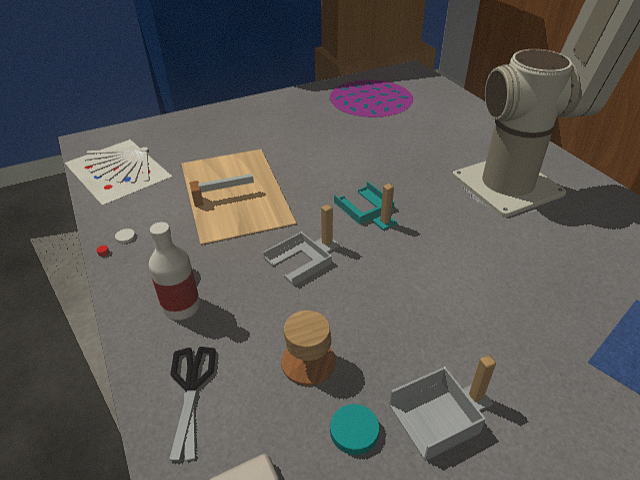

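View pics/top0.png

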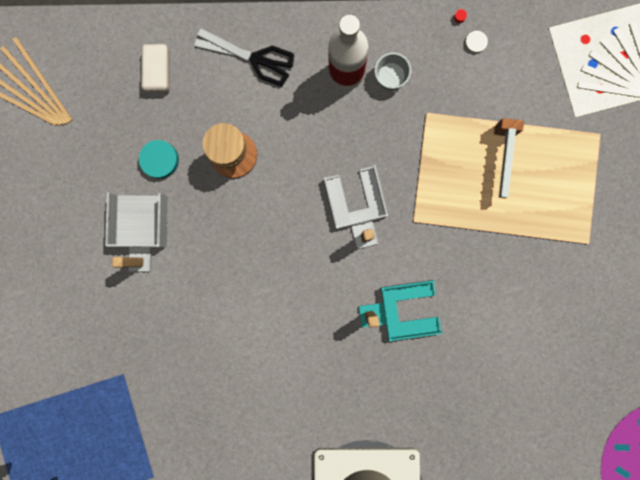

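The wanted scoop is the grey slotted one, with its grip at scene (327,218) / top (371,233). Its look-alikes are the turquoise slotted one at (386,190) / (374,318) and the deep grey one without a slot at (483,375) / (125,262). The wanted stack is at scene (308,333) / top (225,145), and the turquoise disc at (354,427) / (158,156) is not it. Next I'll fit the known geometry to the silhouettes.

```bash
cat > fit.py <<'E'
from h import *
from scipy.optimize import minimize
def box(a,b,c,d,e,f): return np.array([[x,y,z] for x in(a,b) for y in(c,d) for z in(e,f)])
def cyl(r,z0,z1):
    t=np.linspace(0,2*np.pi,40); return np.array([[r*np.cos(u),r*np.sin(u),z] for u in t for z in(z0,z1)])
# scoop in frame of grip xy, z from underside
SC=[box(29,53,-49,49,0,4),box(53,127,20,49,0,4),box(53,127,-49,-20,0,4),box(29,32,-49,49,0,21),
    box(32,127,46,49,0,21),box(32,127,-49,-46,0,21),box(124,127,20,49,0,9),box(124,127,-49,-20,0,9),box(-9,9,-9,9,0,100)]
SC=[b/1000 for b in SC]
BD=[b/1000 for b in(box(-105,105,-180,150,0,4),box(-45,80,-6,6,31,49),box(78,98,-10,10,0,49))]
DT=[cyl(.036,.073,.091)]; DL=[cyl(.036,.055,.073)]
def world(P,p,z0=0):
    c,s=np.cos(p[2]),np.sin(p[2]); return np.c_[p[0]+c*P[:,0]-s*P[:,1],p[1]+s*P[:,0]+c*P[:,1],P[:,2]+z0]
def draw(c,parts,p,z0=0,S=4):
    i=bot.camera_info(c);K=np.array(i['intrinsics']);T=np.array(i['camera_from_world'])
    m=np.zeros((480*S,640*S),np.uint8)
    for P in parts:
        q=(K@(T[:3,:3]@world(P,p,z0).T+T[:3,3:])).T;q=q[:,:2]/q[:,2:]
        cv2.fillConvexPoly(m,cv2.convexHull(np.round((q+.5)*S).astype(np.int32)),255)
    return cv2.resize(m,(640,480),interpolation=cv2.INTER_AREA)/255.
def fit(masks,parts,p0,z0=0,yaw=True):
    def f(v):
        p=v if yaw else [v[0],v[1],0]; e=0
        for c,m in masks.items():
            d=draw(c,parts,p,z0); e+=np.abs(d-m).sum()/m.sum()
        return e
    n=3 if yaw else 2; st=np.array([.015,.015,.15])[:n]; v=np.array(p0[:n],float)
    for k in range(3):
        r=minimize(f,v,method='Nelder-Mead',options=dict(initial_simplex=np.vstack([v]+[v+st[i]*np.eye(n)[i] for i in range(n)]),xatol=2e-4,fatol=1e-4)); v=r.x; st=st/3
    return r.x,r.fun/len(masks)
def getmask(c,t,near):
    L=bot.silhouettes(c,t)
    L=[r for r in L if np.hypot(*(np.array(r['uv'])-near))<40]
    return L[0]['mask'].astype(float) if L else None
E
python3 - <<'E'
from fit import *
np.set_printoptions(precision=4,suppress=True)
ims={c:look(c) for c in('scene','top')}
g=tri((327.5,217.7),(371.3,233));d=tri((308.4,332.9),(222.9,145.2))
print('grip',g,'disc',d)
def job(n,t,parts,p0,near,yaw=True):
    M={c:getmask(c,t,near[c]) for c in near}; M={c:m for c,m in M.items() if m is not None}
    print(n,list(M),[m.sum() for m in M.values()])
    for sub in [M]+[{c:m} for c,m in M.items()]:
        p,e=fit(sub,parts,p0,0,yaw); print(n,list(sub),p,e)
    return 
b=at_z('top',(504,174),.03)
job('scoop','scoop_grip',SC,[g[0],g[1],.1],{'scene':(310,245),'top':(355,205)})
job('disc','disc_top_center',DT,d[:2],{'scene':(308,330),'top':(224,145)},False)
job('board','board',BD,[b[0],b[1],-.1],{'scene':(235,195),'top':(505,175)})
cv2.imwrite('pics/crop1.png',cv2.resize(ims['top'][150:260,310:400],None,fx=5,fy=5,interpolation=cv2.INTER_CUBIC))
E
```

```text
grip [ 0.4873 -0.0068  0.0716] disc [0.6465 0.2497 0.0812]
scoop ['scene', 'top'] [np.float64(2297.0), np.float64(2516.0)]
scoop ['scene', 'top'] [ 0.4871 -0.0016  0.2226] 0.14802442850905342
scoop ['scene'] [ 0.4863 -0.0033  0.2233] 0.09505834549753728
scoop ['top'] [ 0.4876 -0.0014  0.2286] 0.1732098880887808
disc ['scene', 'top'] [np.float64(1606.0), np.float64(1431.0)]
disc ['scene', 'top'] [0.6486 0.247 ] 0.04901505011377857
disc ['scene'] [0.6481 0.246 ] 0.04289307254657778
disc ['top'] [0.6483 0.2479] 0.038593606555130784
board ['scene', 'top'] [np.float64(7388.0), np.float64(19489.0)]
board ['scene', 'top'] [ 0.6004 -0.257  -0.1334] 0.01858353288431154
board ['scene'] [ 0.5992 -0.2589 -0.1385] 0.016237247470726242
board ['top'] [ 0.6009 -0.256  -0.134 ] 0.010303046766451463
```

View pics/crop1.png

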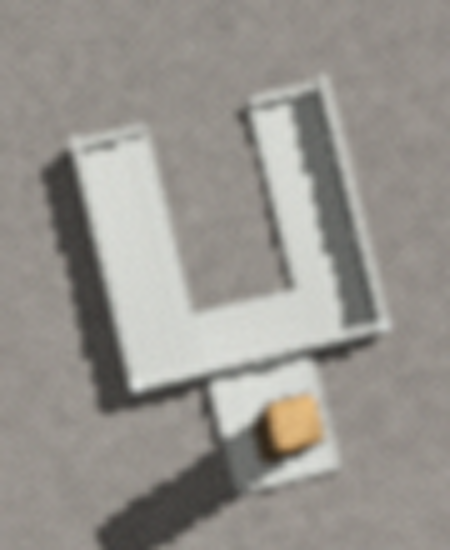

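The crop shows the grey slotted scoop: grip at crop (295,422), slot open to the upper left, and a tang plate. I'll refit with the tang plate added and set out at the same time.

```bash
python3 - <<'E'
from fit import *
np.set_printoptions(precision=4,suppress=True)
look('scene');look('top')
M={'scene':getmask('scene','scoop_grip',(310,245)),'top':getmask('top','scoop_grip',(355,205))}
for w in(20,24):
    P=SC+[box(-20,29,-w,w,0,4)/1000]
    for s in(M,{'top':M['top']},{'scene':M['scene']}): print(w,list(s),*fit(s,P,[.487,-.002,.223]))
E
python3 -m inch '[170,-240,-30,0,0,-0.53,100, 170,-240,-30,0,0,-0.53,100, 170,-240,-30,0,0,-0.53,100, 170,-240,-30,0,0,-0.53,100, 170,-240,-30,0,0,-0.53,100, 343,-481,-80,0,0,-1.055,100, 343,-481,-80,0,0,-1.055,100, 343,-481,-80,0,0,-1.055,100]'
```

```text
20 ['scene', 'top'] [ 0.4876 -0.0015  0.2261] 0.07584742342585918
20 ['top'] [ 0.4881 -0.0016  0.2325] 0.06003303055326176
20 ['scene'] [ 0.4867 -0.0032  0.2294] 0.07211057324010237
24 ['scene', 'top'] [ 0.4877 -0.0022  0.2345] 0.09645460930877955
24 ['top'] [ 0.488  -0.0009  0.2242] 0.10123702660254855
24 ['scene'] [ 0.4868 -0.0033  0.2292] 0.0732596613042557
clock: 1.77
eef_pos: [0.3368, 0.2075, 0.2133]
tool_rot: [0.566, 0.824, 0.001, 0.0]
ft_force: [0.6, 1.1, 0.5]
grip_width: 0.0854
grasp_force: 0.0
```

```bash
python3 -m inch '[151,-210,-60,0,0,-0.14,100, 151,-210,-60,0,0,-0.14,100, 151,-210,-60,0,0,-0.14,100, 151,-210,-60,0,0,-0.14,100, 151,-210,-60,0,0,-0.14,100, 151,-210,-60,0,0,-0.14,100, 151,-210,-60,0,0,-0.14,100, 151,-210,-60,0,0,-0.14,100]'
python3 - <<'E'
from h import *
im=look('scene');im2=look('top')
cv2.imwrite('pics/c2.png',np.hstack([cv2.resize(im[130:300,240:440],(400,340)),cv2.resize(im2[150:320,280:480],(400,340))]))
o=bot.get_obs();print(o['eef_pos'],o['tool_rot'])
for c in('scene','top'):
    print(c,[(np.round(r['uv'],1),round(r['confidence'],2)) for r in bot.spot_point(c,'scoop_grip')],proj(c,[.4875,-.002,.08]),proj(c,o['eef_pos']))
E
```

```text
clock: 2.43
eef_pos: [0.4886, -0.004, 0.152]
tool_rot: [0.622, 0.783, -0.0, 0.0]
ft_force: [0.4, 0.7, -0.0]
grip_width: 0.0857
grasp_force: 0.0
[ 0.48674329 -0.00129805  0.15280681] [ 6.20764443e-01  7.83996805e-01 -2.37566150e-04 -6.77789748e-04]
scene [(array([387.5, 194.2]), 0.68), (array([326.4, 216.8]), 0.55)] [326.34249597 215.5136821 ] [326.77832514 185.53415079]
top [] [367.63482186 234.74142169] [370.29544858 232.56659944]
```

View pics/c2.png

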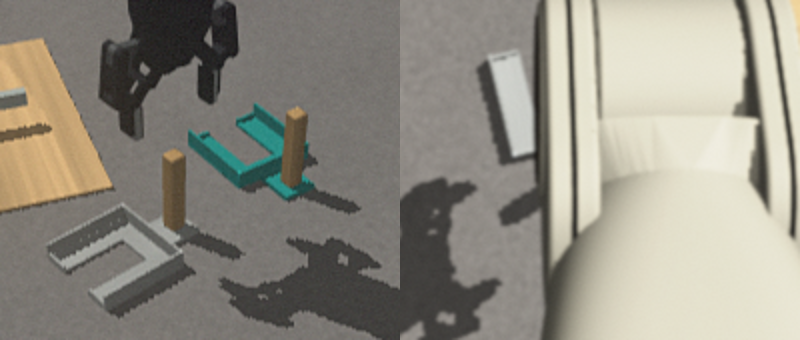

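Left part: the grip (crop 173,190) stands between the open fingers (135,120) and (208,90), with the turquoise scoop clear to the right. I'll lower and close.

```bash
python3 -m inch '[0,-1,-35,0,0,0,100, 0,-1,-69,0,0,0,100, 0,-1,-69,0,0,0,100, 0,-1,-69,0,0,0,0, 0,-1,-69,0,0,0,0, 0,-1,-69,0,0,0,0, 0,-1,-69,0,0,0,0, 0,-1,-69,0,0,0,0]'
python3 -m inch '[0,0,0,0,0,0,0, 0,0,0,0,0,0,0, 0,0,0,0,0,0,0, 0,0,0,0,0,0,0]'
```

```text
clock: 3.3
eef_pos: [0.4882, -0.0017, 0.0858]
tool_rot: [0.62, 0.785, 0.001, 0.001]
ft_force: [-0.3, 0.2, -0.1]
grip_width: 0.0258
grasp_force: 0.0
clock: 3.63
eef_pos: [0.4879, -0.0019, 0.0856]
tool_rot: [0.62, 0.784, 0.001, 0.001]
ft_force: [-0.5, 1.4, 6.5]
grip_width: 0.0175
grasp_force: 59.6
```

```bash
python3 -m inch '[0,0,15,0,0,0,0, -3,20,30,0,0,0,0, -7,55,30,0,0,0,0, -11,90,30,0,0,0,0, -16,125,30,0,0,0,0, -20,160,30,0,0,0,0, -24,190,30,0,0,0,0, -25,205,30,0,0,0,0]'
python3 -m inch '[0,0,0,0,0,0,0, 0,0,0,0,0,0,0, 0,0,0,0,0,0,0]'
python3 - <<'E'
from fit import *
np.set_printoptions(precision=4,suppress=True)
im=look('scene');im2=look('top')
o=bot.get_obs();p=o['eef_pos'];q=o['tool_rot'];print(p,2*np.arctan2(q[1],q[0])-np.pi/2,o['grip_width'])
P=SC+[box(-20,29,-20,20,0,4)/1000]
yaw=2*np.arctan2(q[1],q[0])-np.pi/2
m=getmask('scene','scoop_grip',(310,310))
if m is not None:
    for z in(.026,.03,.034): print(z,*fit({'scene':m},P,[p[0],p[1],yaw],z))
for c,I in(('scene',im),('top',im2)):
    e=draw(c,P+[],[p[0],p[1],yaw],p[2]-.0856)
    for k in cv2.findContours((e>.5).astype(np.uint8),0,1)[0]: cv2.drawContours(I,[k],-1,(0,0,255),1)
    e=draw(c,DT+DL,[.648,.247,0])
    for k in cv2.findContours((e>.5).astype(np.uint8),0,1)[0]: cv2.drawContours(I,[k],-1,(0,255,0),1)
cv2.imwrite('pics/c3.png',np.hstack([cv2.resize(im[220:400,230:430],(400,360)),cv2.resize(im2[90:270,180:380],(400,360))]))
E
```

```text
clock: 4.3
eef_pos: [0.4611, 0.2063, 0.1141]
tool_rot: [0.619, 0.786, 0.0, -0.001]
ft_force: [-0.4, -0.5, -1.4]
grip_width: 0.0175
grasp_force: 58.8
clock: 4.55
eef_pos: [0.4617, 0.2024, 0.1139]
tool_rot: [0.62, 0.784, -0.001, -0.0]
ft_force: [0.4, -0.3, -1.2]
grip_width: 0.0173
grasp_force: 58.8
[0.4619 0.2019 0.114 ] 0.2312643812750983 0.01705886999214124
```

View pics/c3.png

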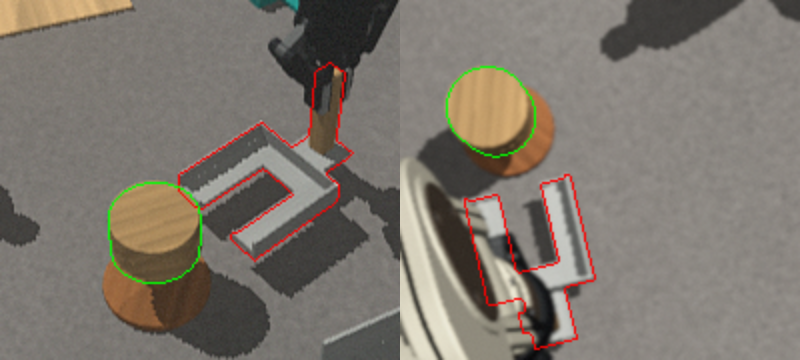

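The fitted outlines sit on the scoop and stack in both views, and the scoop is level with its slot aimed at the post. I'll insert it.

```bash
python3 -m inch '[16,4,0,0,0,0,0, 36,9,0,0,0,0,0, 56,14,0,0,0,0,0, 76,19,0,0,0,0,0, 95,23,0,0,0,0,0, 110,27,0,0,0,0,0, 110,27,0,0,0,0,0, 110,27,0,0,0,0,0]'
python3 - <<'E'
from fit import *
np.set_printoptions(precision=4,suppress=True)
im=look('scene');im2=look('top')
o=bot.get_obs();p=o['eef_pos'];q=o['tool_rot'];yaw=2*np.arctan2(q[1],q[0])-np.pi/2;print(p,yaw,o['ft_force'])
P=SC+[box(-20,29,-20,20,0,4)/1000]
for c,I in(('scene',im),('top',im2)):
    e=draw(c,P+[],[p[0],p[1],yaw],p[2]-.0856)
    for k in cv2.findContours((e>.5).astype(np.uint8),0,1)[0]: cv2.drawContours(I,[k],-1,(0,0,255),1)
m=getmask('scene','disc_top_center',(308,330))
if m is not None: print(fit({'scene':m},DT,[.648,.247],0,False))
cv2.imwrite('pics/c4.png',np.hstack([cv2.resize(im[250:400,240:400],(400,375)),cv2.resize(im2[90:250,180:340],(400,375))]))
E
```

```text
clock: 5.37
eef_pos: [0.5723, 0.229, 0.1137]
tool_rot: [0.621, 0.784, -0.0, -0.0]
ft_force: [-1.2, -1.0, -2.4]
grip_width: 0.0175
grasp_force: 59.3
[0.571  0.2291 0.1138] 0.23200989344059764 [ 0.331   0.3086 -1.6529]
(array([0.6483, 0.2455]), np.float64(0.0745678078305277))
```

View pics/c4.png

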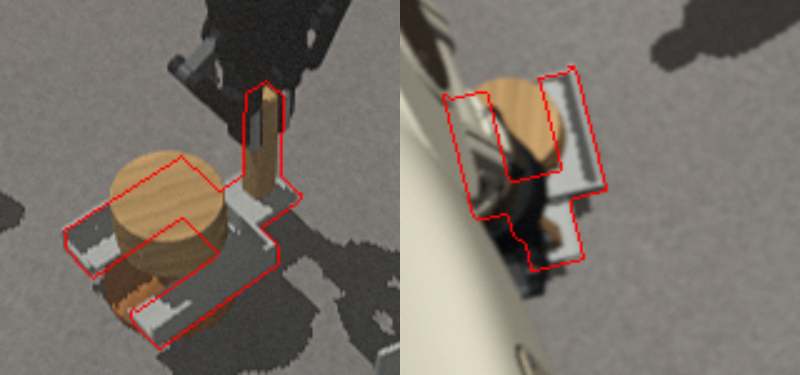

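The scoop is around the post with the stack centred in the pocket and undisturbed. I'll lift slowly.

```bash
python3 -m inch '[0,0,8,0,0,0,0, 0,0,16,0,0,0,0, 0,0,21,0,0,0,0, 0,0,25,0,0,0,0, 0,0,30,0,0,0,0, 0,0,38,0,0,0,0, 0,0,48,0,0,0,0, 0,0,57,0,0,0,0]'
python3 -m inch '[0,0,4,0,0,0,0, 0,0,4,0,0,0,0, 0,0,4,0,0,0,0, 0,0,4,0,0,0,0]'
python3 - <<'E'
from fit import *
np.set_printoptions(precision=4,suppress=True)
im=look('scene')
o=bot.get_obs();p=o['eef_pos'];q=o['tool_rot'];yaw=2*np.arctan2(q[1],q[0])-np.pi/2;print(p,yaw,o['ft_force'])
P=SC+[box(-20,29,-20,20,0,4)/1000]; z=p[2]-.0856
c=np.array([p[0]+.078*np.cos(yaw),p[1]+.078*np.sin(yaw),0])
for Q,col,v in((P,(0,0,255),[p[0],p[1],yaw]),([cyl(.036,.004,.04)],(0,255,0),c)):
    e=draw('scene',Q,v,z)
    for k in cv2.findContours((e>.5).astype(np.uint8),0,1)[0]: cv2.drawContours(im,[k],-1,col,1)
cv2.imwrite('pics/c5.png',cv2.resize(im[220:400,230:430],(600,540)))
E
```

```text
clock: 6.18
eef_pos: [0.572, 0.2302, 0.1722]
tool_rot: [0.62, 0.785, 0.0, 0.0]
ft_force: [1.0, 0.3, -2.7]
grip_width: 0.0172
grasp_force: 59.3
clock: 6.52
eef_pos: [0.5717, 0.23, 0.1747]
tool_rot: [0.62, 0.784, -0.0, -0.0]
ft_force: [0.6, 0.7, -2.2]
grip_width: 0.017
grasp_force: 59.3
[0.5716 0.23   0.1745] 0.2330128044014952 [-0.1277  0.3954 -3.4311]
```

View pics/c5.png

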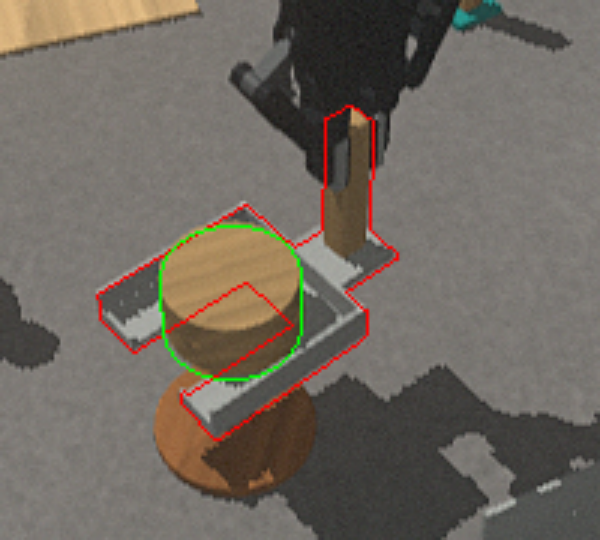

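Both discs are stacked in the scoop, centred and level, and clear of the post. I'll carry them to the board.

```bash
python3 -m inch '[0,-5,0,0,0,-0.005,0, -1,-14,0,0,0,-0.015,0, -2,-28,0,0,0,-0.029,0, -4,-44,0,0,0,-0.045,0, -6,-62,0,0,0,-0.063,0, -7,-80,0,0,0,-0.082,0, -9,-98,0,0,0,-0.1,0, -11,-116,0,0,0,-0.119,0]'
python3 -m inch '[-2,-18,0,0,0,-0.019,0, -3,-36,0,0,0,-0.037,0, -5,-54,0,0,0,-0.056,0, -6,-72,0,0,0,-0.074,0, -8,-90,0,0,0,-0.092,0, -10,-108,0,0,0,-0.11,0, -11,-126,0,0,0,-0.129,0, -13,-144,0,0,0,-0.148,0]'
python3 -m inch '[-1,-18,0,0,0,-0.019,0, -3,-36,0,0,0,-0.037,0, -5,-54,0,0,0,-0.056,0, -6,-70,0,0,0,-0.074,0, -8,-84,0,0,0,-0.088,0, -9,-93,0,0,0,-0.096,0, -9,-97,0,0,0,-0.1,0, -9,-98,0,0,0,-0.1,0]'
python3 - <<'E'
from fit import *
np.set_printoptions(precision=4,suppress=True)
im=look('scene');im2=look('top')
o=bot.get_obs();p=o['eef_pos'];q=o['tool_rot'];yaw=2*np.arctan2(q[1],q[0])-np.pi/2;print(p,yaw,o['ft_force'])
P=SC+[box(-20,29,-20,20,0,4)/1000]; z=p[2]-.0856
c=np.array([p[0]+.078*np.cos(yaw),p[1]+.078*np.sin(yaw),0])
B=np.array([.6004,-.257,-.134])
for cam,I in(('scene',im),('top',im2)):
  for Q,col,v,zz in((P,(0,0,255),[p[0],p[1],yaw],z),([cyl(.036,.004,.04)],(0,255,0),c,z),(BD,(255,0,0),B,0)):
    e=draw(cam,Q,v,zz)
    for k in cv2.findContours((e>.5).astype(np.uint8),0,1)[0]: cv2.drawContours(I,[k],-1,col,1)
cv2.imwrite('pics/c6.png',np.hstack([cv2.resize(im[110:290,160:360],(400,360)),cv2.resize(im2[80:280,400:620],(400,360))]))
print(world(np.array([[-.078,y,0] for y in(.12,.06,0,-.04,-.095)]),B))
E
```

```text
clock: 7.23
eef_pos: [0.5604, 0.1114, 0.1753]
tool_rot: [0.667, 0.745, -0.0, 0.0]
ft_force: [-0.4, 0.5, -2.8]
grip_width: 0.0173
grasp_force: 59.2
clock: 7.9
eef_pos: [0.5471, -0.0324, 0.1754]
tool_rot: [0.72, 0.694, -0.0, 0.0]
ft_force: [0.3, -0.2, -2.6]
grip_width: 0.0172
grasp_force: 59.2
clock: 8.57
eef_pos: [0.5384, -0.1292, 0.1753]
tool_rot: [0.754, 0.657, 0.0, 0.0]
ft_force: [-0.0, 0.6, -3.0]
grip_width: 0.0173
grasp_force: 59.1
[ 0.5388 -0.1279  0.1752] -0.13431737783799602 [-0.9046 -0.1263 -3.597 ]
[[ 0.5391 -0.1277  0.    ]
 [ 0.5311 -0.1871  0.    ]
 [ 0.5231 -0.2466  0.    ]
 [ 0.5178 -0.2862  0.    ]
 [ 0.5104 -0.3407  0.    ]]
```

View pics/c6.png

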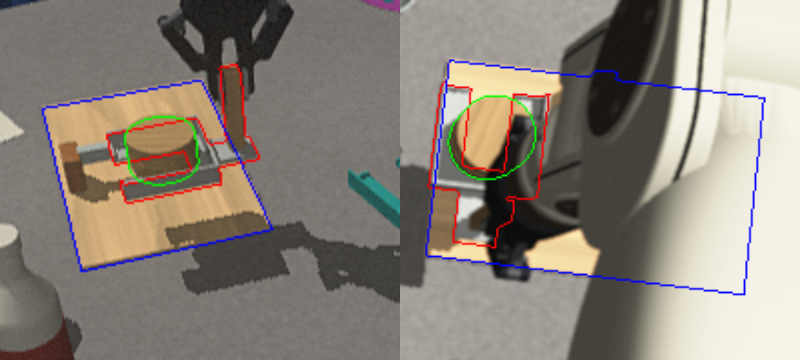

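Everything lines up at the start place, with the scoop above the board's left end and both discs still stacked. I'll lower it.

```bash
python3 -m inch '[0,0,-6,0,0,0,0, 0,0,-18,0,0,0,0, 0,0,-33,0,0,0,0, 0,0,-48,0,0,0,0, 0,0,-62,0,0,0,0, 0,0,-74,0,0,0,0, 0,0,-81,0,0,0,0, 0,0,-84,0,0,0,0]'
python3 -m inch '[0,0,0,0,0,0,0, 0,0,0,0,0,0,0]'
```

```text
clock: 9.33
eef_pos: [0.5379, -0.1268, 0.0898]
tool_rot: [0.752, 0.659, -0.001, -0.001]
ft_force: [-5.6, 2.4, 6.7]
grip_width: 0.0173
grasp_force: 60.5
clock: 9.5
eef_pos: [0.5396, -0.1277, 0.0917]
tool_rot: [0.753, 0.658, 0.0, 0.001]
ft_force: [0.1, -0.4, -3.2]
grip_width: 0.0172
grasp_force: 59.1
```

```bash
python3 -m inch '[-1,-5,0,0,0,0,0, -2,-14,0,0,0,0,0, -3,-24,0,0,0,0,0, -5,-34,0,0,0,0,0, -6,-44,0,0,0,0,0, -7,-54,0,0,0,0,0, -8,-62,0,0,0,0,0, -9,-69,0,0,0,0,0]'
python3 -m inch '[-1,-6,0,0,0,0,0, -2,-12,0,0,0,0,0, -2,-18,0,0,0,0,0, -3,-24,0,0,0,0,0, -4,-30,0,0,0,0,0, -5,-36,0,0,0,0,0, -6,-42,0,0,0,0,0, -6,-46,0,0,0,0,0]'
python3 - <<'E'
from fit import *
np.set_printoptions(precision=4,suppress=True)
im=look('scene')
o=bot.get_obs();p=o['eef_pos'];q=o['tool_rot'];yaw=2*np.arctan2(q[1],q[0])-np.pi/2;print(p,yaw,o['ft_force'])
cv2.imwrite('pics/c7.png',cv2.resize(im[110:270,160:340],(720,640))[:600])
E
```

```text
clock: 10.17
eef_pos: [0.5298, -0.1983, 0.0912]
tool_rot: [0.753, 0.658, -0.0, 0.0]
ft_force: [-0.5, -0.8, -3.1]
grip_width: 0.0172
grasp_force: 59.2
clock: 10.83
eef_pos: [0.5237, -0.2436, 0.0911]
tool_rot: [0.753, 0.658, -0.0, -0.0]
ft_force: [-0.2, 0.5, -3.2]
grip_width: 0.0173
grasp_force: 59.1
[ 0.5239 -0.2442  0.0912] -0.1350113479484769 [-0.1081 -0.3519 -3.2764]
```

View pics/c7.png

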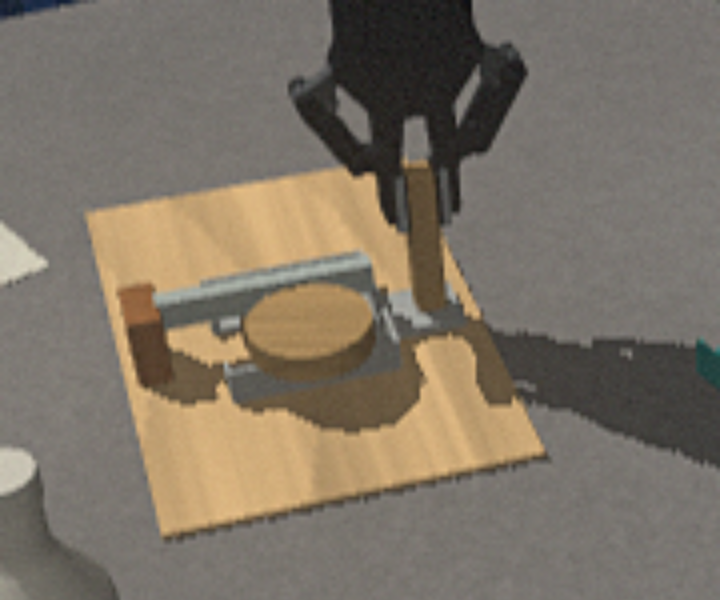

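The bar (crop 260,285) is holding the upper disc (310,330) back while the scoop passes under it. I'll carry on slowly to y = -105 and then set it down.

```bash
python3 -m inch '[-1,-6,0,0,0,0,0, -2,-12,0,0,0,0,0, -2,-18,0,0,0,0,0, -3,-24,0,0,0,0,0, -4,-30,0,0,0,0,0, -5,-36,0,0,0,0,0, -6,-42,0,0,0,0,0, -6,-48,0,0,0,0,0]'
python3 -m inch '[-1,-8,0,0,0,0,0, -2,-16,0,0,0,0,0, -3,-24,0,0,0,0,0, -4,-32,0,0,0,0,0, -6,-41,0,0,0,0,0, -7,-50,0,0,0,0,0, -8,-57,0,0,0,0,0, -8,-58,0,0,0,0,0]'
python3 -m inch '[0,0,-1,0,0,0,0, 0,0,-2,0,0,0,0, 0,0,-2,0,0,0,0]'
python3 - <<'E'
from fit import *
im=look('scene')
o=bot.get_obs();p=o['eef_pos'];q=o['tool_rot'];print(p,2*np.arctan2(q[1],q[0])-np.pi/2,o['ft_force'])
cv2.imwrite('pics/c8.png',cv2.resize(im[110:270,160:340],(720,640))[:600])
E
```

```text
clock: 11.55
eef_pos: [0.5178, -0.2916, 0.0913]
tool_rot: [0.753, 0.658, -0.0, 0.0]
ft_force: [-0.6, -0.1, -2.8]
grip_width: 0.017
grasp_force: 59.2
clock: 12.22
eef_pos: [0.5098, -0.3506, 0.0912]
tool_rot: [0.753, 0.658, -0.0, 0.0]
ft_force: [-0.3, -0.4, -2.7]
grip_width: 0.0175
grasp_force: 59.2
clock: 12.47
eef_pos: [0.5102, -0.349, 0.0897]
tool_rot: [0.753, 0.658, -0.0, 0.0]
ft_force: [-0.5, -1.1, 0.2]
grip_width: 0.0174
grasp_force: 59.5
[ 0.51021681 -0.34892311  0.08967402] -0.13381124926082322 [-1.08052973 -0.78310393  0.37904313]
```

View pics/c8.png

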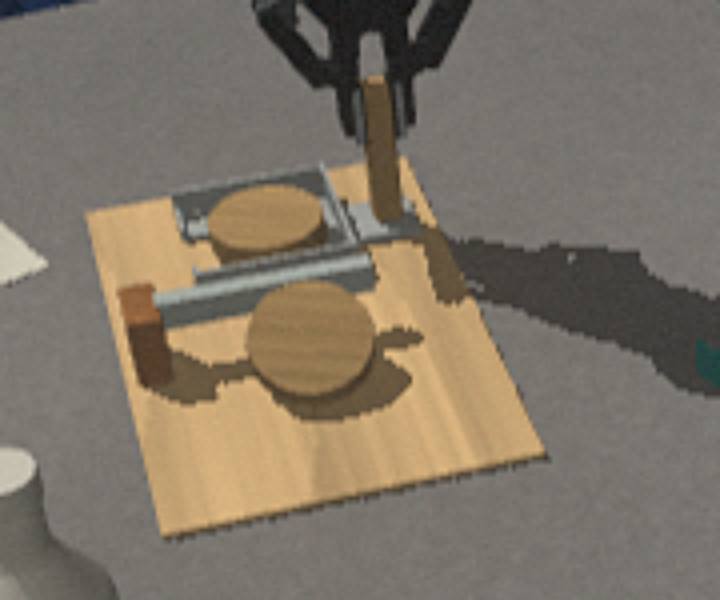

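The lower disc (265,220) sits in the scoop, past the bar and resting on the board. The upper disc (310,340) has dropped off and leans against the bar. I'll release and retreat.

```bash
python3 -m inch '[0,0,0,0,0,0,30, 0,0,0,0,0,0,70, 0,0,0,0,0,0,70, 0,0,0,0,0,0,70, 0,0,15,0,0,0,70, 0,0,40,0,0,0,70, 0,0,70,0,0,0,70, 0,0,100,0,0,0,70]'
python3 -m inch '[0,0,20,0,0,0,70, 0,0,20,0,0,0,70, 0,0,20,0,0,0,70, 0,0,20,0,0,0,70]'
python3 - <<'E'
from fit import *
im=look('scene')
P=SC+[box(-20,29,-20,20,0,4)/1000]
m=getmask('scene','scoop_grip',(228,165))
if m is not None:
    p,e=fit({'scene':m},P,[.51,-.349,-.134],.004); B=np.array([.6004,-.257]); d=p[:2]-B; c,s=np.cos(.134),np.sin(.134)
    print(p,e,'board',c*d[0]-s*d[1],s*d[0]+c*d[1])
print([(r['uv'],r['confidence']) for r in bot.spot_point('scene','disc_low_center')])
cv2.imwrite('pics/c9.png',cv2.resize(im[60:260,160:340],(540,600)))
E
```

```text
clock: 13.18
eef_pos: [0.5096, -0.3483, 0.1896]
tool_rot: [0.753, 0.658, -0.0, -0.001]
ft_force: [-0.3, -0.3, 0.7]
grip_width: 0.0599
grasp_force: 0.0
clock: 13.52
eef_pos: [0.5097, -0.3485, 0.2084]
tool_rot: [0.753, 0.658, -0.0, -0.001]
ft_force: [0.6, 0.2, -0.4]
grip_width: 0.0601
grasp_force: 0.0
[ 0.50972448 -0.35140289 -0.17668971] 0.6090824396056765 board -0.07725048741681048 -0.10567079394873038
[([352.3, 425.5], 0.94), ([225.1, 166.7], 0.57)]
```

View pics/c9.png

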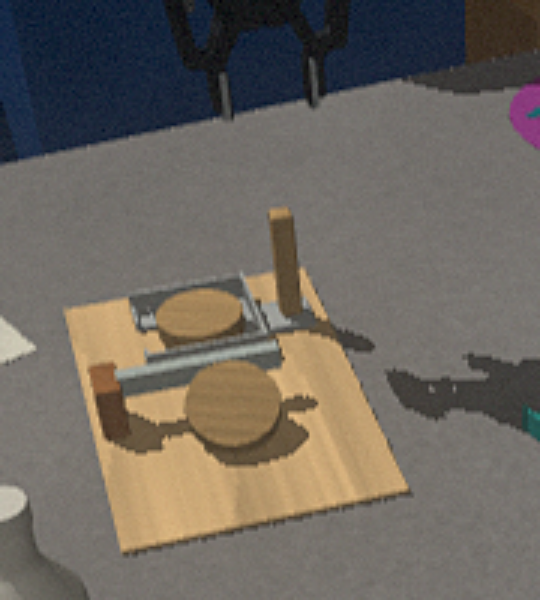

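The scoop stands upright and released, past the bar with its disc inside (200,315). The upper disc (233,403) is low and behind the bar, and the gripper is clear. I'm handing it in.

```bash
python3 -c "from workcell import bot; print(bot.job_done())"
```

```text
the job is handed in; nothing more can be done
None
```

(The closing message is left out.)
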